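# Stow the glass trim floats in their tray

### The arm

A 6-joint arm with a two-finger parallel gripper is mounted at the origin on the work surface. World frame = base frame: x ahead of the robot, y to its left, z up, the work surface at z = 0. Lengths are in mm, angles in rad, forces in N, time in s.
With the tool pointing down it reaches from about 400 to 825 mm from the base axis. Payload 7 kg.
Tool frame: the origin (TCP) lies at the very end of the fingers, on their centre line; the grasp point (between the pads) lies 19 mm behind it; z points along the fingers, y is the direction in which the jaws open and shut (so a half turn about z gives the same grasp; the last joint's range is limited). The gripper opens to 88 mm and grips with 3 to 60 N. Pads are 19 mm wide; open, the fingers measure 130 mm over their backs; the gripper's body (78 mm by 193 mm) begins 47 mm behind the grasp point.
Start: joints at [-1.018, 0.359, 0.012, 0, -1.224, -0.288], TCP at [176.632, -651.457, 226.561] pointing down, gripper open.
Joint ranges: [-3.07, 3.07], [-1.43, 2.12], [-1.02, 1.25], [-3.03, 1.67], [-3.05, -0], [-3.03, 3.03]. Speed limits (rad/s): [2.39, 2.39, 3.01, 3.14, 3.14, 3.14].

### API

Orientations are given as a rotation vector (axis times angle).
In Python, from plant import get_obs, optics, order gives the robot as it stands. The module is installed in compiled form; this text tells all that it offers.
- The arm moves only by the tool step_arm, never from a script. Its argument "rows" is a list of rows, each an object of numbers: "fingers": the closure, from -1 (fully open) to 1 (shut); "tx", "ty", "tz": the shift along the tool's x, y, z in cm; "ax", "ay", "az": the turn, a rotation vector about the tool's x, y, z in degrees. In form: [{"fingers": .., "tx": .., "ty": .., "tz": .., "ax": .., "ay": .., "az": ..}, ...]. A call has 1 to 10 rows; each row shifts and turns the commanded pose from where the row before left it, along the tool's axes as they then stand; what a row does not reach is not made up. A row lasts 1/10 s, in which the tool goes at most 50 mm and 8.59 degrees, less where a joint would pass 70% of its speed; a pose out of reach is approached as far as the arm can. A call with a gripper value outside its range is refused whole. The fingers move at their own pace and stop on an object; the grip force is fixed at half the most. Time passes only in rows, so rows that do not move let the fingers close. It gives the time, the measured TCP pose, the force and the opening at its end, in the units of the state.
- get_obs(): the state, without advancing time (a new reading comes with each control period).
- optics.get_image(name): name is "side" or "top"; returns a dict with "pixels" (480x640x3 uint8, red, green, blue), "depth" (480x640 float32, mm along the optical axis (not along the pixel's ray), 0 where there is no reading), "camera_matrix" (3x3 intrinsics, pixels), "extrinsics" (4x4, takes a point from world to camera coordinates). Camera axes: x right, y up, looking along -z (the intrinsics and any distortion apply to the point x, -y, -z); pixel columns grow to the right and rows downward; lengths in mm; the calibration is good to about 2 mm. A picture is of the moment at which its call begins.
- order.close_job(): hands the job in, once; it reports no verdict.
The state is a dict: "clock": time; "q": joint angles; "dq": joint speeds; "tau": joint torques, N m; "tcp_pos": TCP position; "orientation": TCP orientation; "contact_force": force on the tool from outside, world axes, zero at the start; "moment": the same for the moment, N m; "grip_width": finger opening in mm.
Only numpy, scipy, OpenCV 4.12 (cv2) and the standard library are available. Lean on these libraries where they do the work, as an engineer would, in place of code of your own. Each camera call takes 0.05 s, during which the arm holds its last target. There are 200 camera calls.

### The job

Two spare glass floats of the underwater camera vehicle still have to go back into the float tray: set the amber float into the orange cup and the green float into the green cup. The glass is thin, so lower each one gently into its cup before letting go, without dropping it or pressing it down hard, and leave both resting there.

Things in the scene. Friction and masses are not known exactly. Their poses are not given: they have to be found in the camera images.
- float_amber_center (a point): Centre of the amber thin glass float: a ball 56 mm in diameter, about 60 g, with a thin black seal line and a small steel port. It starts on a fixed, dimpled cork stand (50 mm across, 12 mm high), its centre 34 mm above the table; grip it at this height, across its 56 mm. The axes mean nothing. The blue float on an equal cork stand is not wanted.
- float_green_center (a point): Centre of the green thin glass float: a ball 56 mm in diameter, about 60 g, with a thin black seal line and a small steel port. It starts on a fixed, dimpled cork stand (50 mm across, 12 mm high), its centre 34 mm above the table; grip it at this height, across its 56 mm. The axes mean nothing. The blue float on an equal cork stand is not wanted.
- cup_orange_seat (a point): Seat in the orange cup: where the centre of a float lies once it rests there, 46 mm above the table. The cup is a fixed upright plastic cup, 50 mm across, with a 34 mm wide dimple; its rim is 22 mm below this point, 24 mm above the table. z is up, y runs along the row of three cups (orange, green, grey in any order, 95 mm apart), x across it. A float let go a few mm off centre settles into the cup.
- cup_green_seat (a point): Seat in the green cup: where the centre of a float lies once it rests there, 46 mm above the table. Cup like the orange one, in the same row, with the same axes. The row stands on a black base 104 mm wide, 300 mm long and 6 mm thick, fixed to the table; the grey cup already holds a clear float.
There are look-alikes about, which are no part of the job. Leave any yellow look-alike of the part that bears float_amber_center alone.

How it is judged (in metres and radians):
At the end, for the whole second after the job is handed in: The amber float rests in the orange cup and the green float in the green cup, each float's centre within 10 mm of its cup's seat, both at rest and let go (distance between float_amber_center and cup_orange_seat below 0.01 m and linear speed of each of float_amber, float_green below 0.03 m/s and contact force between the fingers and float_amber below 0.05 N and distance between float_green_center and cup_green_seat below 0.01 m and contact force between the fingers and float_green below 0.05 N); the robot touches nothing.
It fails at once if the amber float is pressed or knocked against its cup with more than 35 N (contact force between float_amber and cup_orange above 35 N).
It fails at once if the amber float is dropped (falls free from more than about 25 mm) (linear speed of float_amber above 0.7 m/s and contact force between the fingers and float_amber below 0.05 N).
It fails at once if the green float is pressed or knocked against its cup with more than 35 N (contact force between float_green and cup_green above 35 N).
It fails at once if the green float is dropped (falls free from more than about 25 mm) (linear speed of float_green above 0.7 m/s and contact force between the fingers and float_green below 0.05 N).
It also fails if it takes over 54 s, if anything falls off the work surface, if the arm or the gripper's body presses on something with over 40 N, if the wrist force passes 120 N, or if a joint passes its speed limit or range.

## Working session

There is one attempt and no reset: what is moved stays moved. The work goes in short steps, Python scripts to look and compute and a tool call to move; the robot and the scene stay as the last step left them, time stands still between calls to the robot, and variables do not carry over. Pictures are saved under pics/ and viewed, on a budget of 10 in all, crops included, one or two more only if the job needs it, and the job is handed in when it is done.

Besides the shell and the picture viewer there is one more tool, called after "Emit:" by a JSON object that holds its "op" and its "data", one argument or row to a line. step_arm: Moves the arm, as the interface text tells. Its arguments: {"type":"object","properties":{"rows":{"type":"array","items":{"type":"object","properties":{"fingers":{"type":"number"},"tx":{"type":"number"},"ty":{"type":"number"},"tz":{"type":"number"},"ax":{"type":"number"},"ay":{"type":"number"},"az":{"type":"number"}}}}},"required":["rows"]}

```bash
mkdir -p pics; cat > h.py <<'E'
import numpy as np, cv2
from plant import get_obs, optics, order
def grab(n, save=None):
    d=optics.get_image(n)
    if save: cv2.imwrite(f'pics/{save}.png', d['pixels'][:,:,::-1])
    np.savez(f'pics/{n}.npz', **{k:d[k] for k in ('pixels','depth','camera_matrix','extrinsics')})
    return d
def world(d,u,v,z=None):
    "pixel -> world: from depth, or on plane height z"
    K=np.array(d['camera_matrix']);T=np.linalg.inv(np.array(d['extrinsics']))
    r=np.linalg.inv(K)@np.array([u,v,1.]); r=np.array([r[0],-r[1],-r[2]])
    if z is None: s=d['depth'][int(round(v)),int(round(u))]
    else:
        w=T[:3,:3]@r; s=(z-T[2,3])/w[2]
    return T[:3,:3]@(r*s)+T[:3,3]
E
python3 - <<'E'
from h import *
for n in ('top','side'):
    d=grab(n,n+'0'); print(n,d['camera_matrix'],np.round(d['extrinsics'],3), np.linalg.inv(d['extrinsics'])[:3,3])
print(get_obs())
E
```

```text
top [[472.72085013   0.         321.62324697]
 [  0.         472.72085013 240.9030387 ]
 [  0.           0.           1.        ]] [[-7.00000e-03 -1.00000e+00  1.40000e-02 -2.86990e+01]
 [ 9.94000e-01 -6.00000e-03  1.05000e-01 -5.08725e+02]
 [-1.04000e-01  1.50000e-02  9.94000e-01 -8.55377e+02]
 [ 0.00000e+00  0.00000e+00  0.00000e+00  1.00000e+00]] [416.34428651 -18.72213665 904.21318054]
side [[596.76509903   0.         310.80621724]
 [  0.         596.76509903 231.70269725]
 [  0.           0.           1.        ]] [[-1.000000e+00 -3.000000e-02  4.000000e-03  4.942280e+02]
 [ 2.600000e-02 -7.940000e-01  6.080000e-01 -8.338300e+01]
 [-1.500000e-02  6.080000e-01  7.940000e-01 -1.022855e+03]
 [ 0.000000e+00  0.000000e+00  0.000000e+00  1.000000e+00]] [480.5483709  570.19221443 861.04608565]
{'clock': 0.1, 'q': array([-1.01786535e+00,  3.59346005e-01,  1.11806053e-02, -2.94149590e-04,
       -1.22415232e+00, -2.88076845e-01]), 'dq': array([ 0.00034574, -0.00187798,  0.00215104,  0.00076605, -0.00134512,
        0.00019848]), 'tau': array([-8.33801441e-04, -5.84163952e+01,  2.93750775e+01,  7.01546386e+00,
        1.02236177e-02, -6.33154968e-05]), 'tcp_pos': array([ 176.53170488, -651.05203439,  225.71222745]), 'orientation': array([ 4.14612278e-01, -3.11374048e+00, -2.35868570e-03]), 'contact_force': array([ 0.00776455, -0.44139467,  0.74236392]), 'moment': array([-0.00559552,  0.03737475,  0.03905825]), 'grip_width': 87.45391346286284}
```

View pics/top0.png

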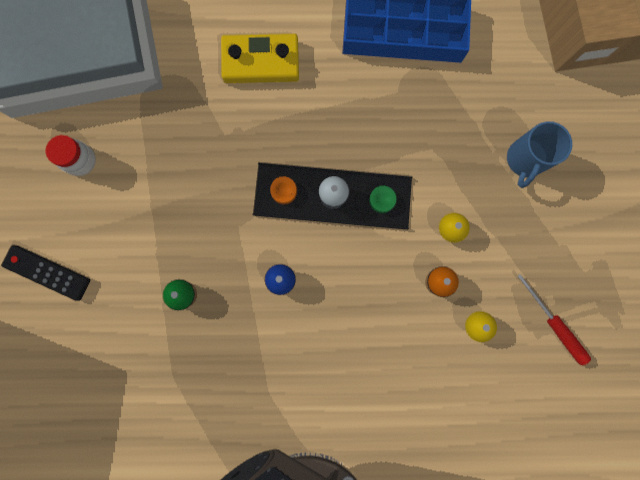

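View pics/side0.png

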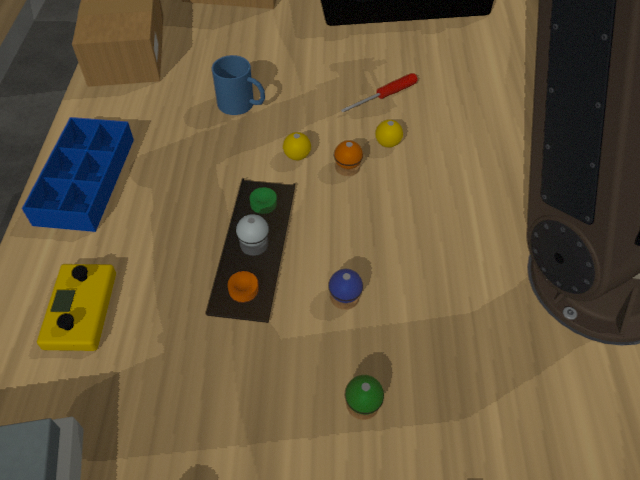

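Candidates for amber in the top view are the orange-amber ball at (443,282), which sits on cork, and two yellow look-alikes at (454,227) and (481,327). For green, the ball at (179,295) is wanted; blue (280,279) isn't. The cups are orange (284,190), grey holding the clear float (334,191) and green (383,199). I choose (443,282) and (179,295), and will measure them and check with a close crop.

```bash
cat > m.py <<'E'
from h import *
from scipy.optimize import least_squares
L=lambda n: dict(np.load(f'pics/{n}.npz'))
def mask(d,u,v,r):
    hsv=cv2.cvtColor(d['pixels'],cv2.COLOR_RGB2HSV); h0=int(hsv[v+5,u-5,0])
    m=((abs(hsv[...,0].astype(int)-h0)<8)&(hsv[...,1]>150))
    yy,xx=np.mgrid[:480,:640]; return m&(np.hypot(xx-u,yy-v)<r)
def sphere(d,u,v,r):
    vs,us=np.nonzero(cv2.erode(mask(d,u,v,r).astype(np.uint8),np.ones((3,3))))
    P=np.array([world(d,a,b) for a,b in zip(us,vs) if d['depth'][b,a]>0])
    P=P[P[:,2]>25]; c0=P.mean(0)-[0,0,15]
    return least_squares(lambda c:np.linalg.norm(P-c,axis=1)-28,c0,loss='soft_l1').x, len(P), (us.mean(),vs.mean())
E
python3 - <<'E'
from m import *
t,s=L('top'),L('side')
for n,a,b in [('amber',(443,282),(348,154)),('green',(179,295),(365,394)),('yel1',(454,227),(297,146)),('yel2',(481,327),(389,133)),('blue',(280,279),(346,285))]:
    for nm,d,p in(('t',t,a),('s',s,b)):
        c,k,uv=sphere(d,*p,24); print(n,nm,np.round(c,1),k,np.round(uv,1),'ray z34',np.round(world(d,*uv,z=34),1))
for n,a,b in [('oc',(284,190),(243,287)),('gc',(383,199),(263,201))]:
    for nm,d,p in(('t',t,a),('s',s,b)):
        m=mask(d,*p,20); vs,us=np.nonzero(m); 
        P=np.array([world(d,x,y) for x,y in zip(us,vs)]);P=P[(P[:,2]>19)&(P[:,2]<28)]
        print(n,nm,m.sum(),'rim',len(P),np.round(P.mean(0),1),np.round((P.min(0)+P.max(0))/2,1),np.round(np.ptp(P,axis=0),1))
# base outline
for nm,d,p in(('t',t,None),):
    m=(d['pixels'].max(2)<60).astype(np.uint8); m[:150]=0;m[240:]=0;m[:,:240]=0;m[:,425:]=0
    ct=max(cv2.findContours(cv2.morphologyEx(m,cv2.MORPH_CLOSE,np.ones((3,3))),0,2)[0],key=cv2.contourArea)
    q=cv2.boxPoints(cv2.minAreaRect(ct)); W=np.array([world(d,*x,z=6) for x in q]); print(np.round(W,1),W.mean(0), np.linalg.norm(W-np.roll(W,1,0),axis=1))
cr=[cv2.resize(t['pixels'][y-40:y+60,x-60:x+60],(400,333),interpolation=cv2.INTER_CUBIC) for x,y in((453,280),(179,290))]
cv2.imwrite('pics/crop.png',np.hstack(cr)[:,:,::-1])
E
```

```text
amber t [ 432.4 -253.9   34.5] 533 [442.3 281.4] ray z34 [ 431.5 -253.6   34. ]
amber s [ 430.6 -253.8   34.3] 483 [348.  155.5] ray z34 [ 430.  -250.7   34. ]
green t [412.2 229.9  34.1] 507 [178.9 294.5] ray z34 [411.1 228.7  34. ]
green s [411.1 229.6  34. ] 618 [364.1 397.8] ray z34 [410.8 235.6  34. ]
yel1 t [ 533.6 -279.8   28.4] 526 [453.1 227.5] ray z34 [ 531.4 -277.2   34. ]
yel1 s [ 531.7 -280.    28. ] 460 [296.5 146.7] ray z34 [ 530.7 -271.5   34. ]
yel2 t [ 349.7 -322.6   28.6] 571 [479.8 326.2] ray z34 [ 349.6 -319.6   34. ]
yel2 s [ 348.  -322.2   28. ] 436 [388.6 134.1] ray z34 [ 348.6 -313.3   34. ]
blue t [438.6  45.6  34.3] 479 [280.  279.3] ray z34 [437.5  44.8  34. ]
blue s [444.9  57.   29.3] 4 [348.2 287.8] ray z34 [432.1  50.1  34. ]
oc t 606 rim 478 [608.4  40.5  23.3] [608.5  40.4  23.5] [49.1 49.1  9. ]
oc s 844 rim 547 [607.   41.4  23.1] [607.1  40.3  23.4] [48.9 51.9  8.7]
gc t 556 rim 459 [ 589.7 -148.    23.4] [ 590.2 -148.1   23.5] [49.4 48.2  9. ]
gc s 443 rim 365 [ 589.2 -148.4   23.1] [ 588.4 -147.5   23.5] [46.8 49.6  8.9]
[[ 561.5   99.2    6. ]
 [ 665.    90.7    6. ]
 [ 635.9 -210.4    6. ]
 [ 532.6 -198.3    6. ]] [598.7290533  -54.68501305   6.        ] [298.90852019 103.84233853 302.51950364 104.02227509]
```

View pics/crop.png

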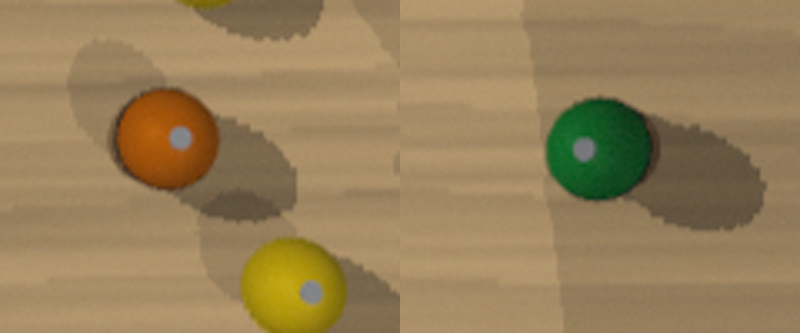

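Orange ball (443,282): on its cork at z≈34, so this is the amber float. The yellow balls lie at z≈28 on the table. Green is confirmed too. The two cups are 189 mm apart, against 190 expected. I'll turn the jaws so they clear the neighbours, then approach.

Emit:
{"op": "step_arm", "data": {
  "rows": [
    {"fingers": -1,"tz": 2,"az": -7.5},
    {"fingers": -1,"tz": 2,"az": -7.5},
    {"fingers": -1,"tz": 2,"az": -7.5},
    {"fingers": -1,"tz": 2,"az": -7.5},
    {"fingers": -1}
  ]
}}

```text
invalid input at $.rows[0]: expected keys fingers, tx, ty, tz, ax, ay, az
```

```bash
cat > d.py <<'E'
import sys
from h import *
from scipy.spatial.transform import Rotation as R
o=get_obs(); r=R.from_rotvec(o['orientation']); t=np.array([float(x) for x in sys.argv[1:4]])
print('t',round(o['clock'],2),'tcp',np.round(o['tcp_pos'],1),'F',np.round(o['contact_force'],1),'w',round(o['grip_width'],1),'q',np.round(o['q'],2))
print('axes x',np.round(r.as_matrix()[:,0],3),'y',np.round(r.as_matrix()[:,1],3),'z',np.round(r.as_matrix()[:,2],3))
print('tool delta cm',np.round(r.inv().apply(t-o['tcp_pos'])/10,2))
E
python3 d.py 431.5 -254 100
```

```text
t 0.1 tcp [ 176.5 -651.1  225.7] F [ 0.  -0.4  0.7] w 87.5 q [-1.02  0.36  0.01 -0.   -1.22 -0.29]
axes x [-0.965 -0.262  0.   ] y [-0.262  0.965  0.002] z [-0.001  0.001 -1.   ]
tool delta cm [-35.    31.63  12.61]
```

Emit:
{"op": "step_arm", "data": {
  "rows": [
    {"fingers": -1,"tx": 0,"ty": 0,"tz": 2,"ax": 0,"ay": 0,"az": -7.5},
    {"fingers": -1,"tx": 0,"ty": 0,"tz": 2,"ax": 0,"ay": 0,"az": -7.5},
    {"fingers": -1,"tx": 0,"ty": 0,"tz": 2,"ax": 0,"ay": 0,"az": -7.5},
    {"fingers": -1,"tx": 0,"ty": 0,"tz": 2,"ax": 0,"ay": 0,"az": -7.5},
    {"fingers": -1,"tx": 0,"ty": 0,"tz": 0,"ax": 0,"ay": 0,"az": 0}
  ]
}}

```text
clock: 0.6
tcp_pos: [175.8, -649.4, 143.0]
orientation: [-1.209, 2.9, 0.01]
contact_force: [0.3, 0.7, -0.5]
grip_width: 87.5
```

```bash
python3 d.py 431.5 -254 100
```

```text
t 0.6 tcp [ 175.8 -649.4  143. ] F [ 0.3  0.7 -0.5] w 87.5 q [-1.02  0.42 -0.1  -0.   -1.06  0.24]
axes x [-0.704 -0.71  -0.002] y [-0.71   0.704  0.006] z [-0.002  0.006 -1.   ]
tool delta cm [-46.07   9.66   4.46]
```

Emit:
{"op": "step_arm", "data": {
  "rows": [
    {"fingers": -1,"tx": -4,"ty": 0.85,"tz": 0.2,"ax": 0,"ay": 0,"az": 0},
    {"fingers": -1,"tx": -4.2,"ty": 0.85,"tz": 0.2,"ax": 0,"ay": 0,"az": 0},
    {"fingers": -1,"tx": -4.2,"ty": 0.85,"tz": 0.2,"ax": 0,"ay": 0,"az": 0},
    {"fingers": -1,"tx": -4.2,"ty": 0.85,"tz": 0.2,"ax": 0,"ay": 0,"az": 0},
    {"fingers": -1,"tx": -4.2,"ty": 0.85,"tz": 0.2,"ax": 0,"ay": 0,"az": 0},
    {"fingers": -1,"tx": -4.2,"ty": 0.85,"tz": 0.2,"ax": 0,"ay": 0,"az": 0},
    {"fingers": -1,"tx": -4.2,"ty": 0.85,"tz": 0.2,"ax": 0,"ay": 0,"az": 0},
    {"fingers": -1,"tx": -4.2,"ty": 0.85,"tz": 0.2,"ax": 0,"ay": 0,"az": 0},
    {"fingers": -1,"tx": -4.2,"ty": 0.85,"tz": 0.2,"ax": 0,"ay": 0,"az": 0},
    {"fingers": -1,"tx": -4.2,"ty": 0.85,"tz": 0.2,"ax": 0,"ay": 0,"az": 0}
  ]
}}

```text
clock: 1.6
tcp_pos: [412.3, -293.8, 127.8]
orientation: [-1.2, 2.902, -0.002]
contact_force: [0.6, -0.9, 0.0]
grip_width: 87.7
```

Emit:
{"op": "step_arm", "data": {
  "rows": [
    {"fingers": -1,"tx": -2.5,"ty": 0.6,"tz": 1.0,"ax": 0,"ay": 0,"az": 0},
    {"fingers": -1,"tx": -2,"ty": 0.5,"tz": 0.5,"ax": 0,"ay": 0,"az": 0},
    {"fingers": -1,"tx": 0,"ty": 0,"tz": 0,"ax": 0,"ay": 0,"az": 0},
    {"fingers": -1,"tx": 0,"ty": 0,"tz": 0,"ax": 0,"ay": 0,"az": 0}
  ]
}}

```text
clock: 2.0
tcp_pos: [435.5, -255.3, 112.3]
orientation: [-1.205, 2.901, -0.001]
contact_force: [-0.5, 0.2, 0.3]
grip_width: 87.9
```

```bash
python3 d.py 431.5 -254 15
```

```text
t 2.0 tcp [ 435.5 -255.3  112.3] F [-0.5  0.2  0.3] w 87.9 q [-0.14  0.19 -0.51  0.   -0.87 -0.64]
axes x [-0.706 -0.708 -0.   ] y [-0.708  0.706 -0.001] z [ 0.001 -0.    -1.   ]
tool delta cm [0.19 0.38 9.73]
```

Emit:
{"op": "step_arm", "data": {
  "rows": [
    {"fingers": -1,"tx": 0.2,"ty": 0.4,"tz": 1.7,"ax": 0,"ay": 0,"az": 0},
    {"fingers": -1,"tx": 0,"ty": 0,"tz": 2,"ax": 0,"ay": 0,"az": 0},
    {"fingers": -1,"tx": 0,"ty": 0,"tz": 2,"ax": 0,"ay": 0,"az": 0},
    {"fingers": -1,"tx": 0,"ty": 0,"tz": 2,"ax": 0,"ay": 0,"az": 0},
    {"fingers": -1,"tx": 0,"ty": 0,"tz": 1.5,"ax": 0,"ay": 0,"az": 0},
    {"fingers": -1,"tx": 0,"ty": 0,"tz": 0.5,"ax": 0,"ay": 0,"az": 0},
    {"fingers": -1,"tx": 0,"ty": 0,"tz": 0,"ax": 0,"ay": 0,"az": 0},
    {"fingers": -1,"tx": 0,"ty": 0,"tz": 0,"ax": 0,"ay": 0,"az": 0}
  ]
}}

```text
clock: 2.8
tcp_pos: [431.1, -254.6, 15.3]
orientation: [-1.205, 2.901, -0.001]
contact_force: [0.4, 0.4, -0.1]
grip_width: 87.8
```

```bash
python3 d.py 431.5 -254 15; python3 - <<'E'
from m import *
d=grab('side'); g=grab('top')
cv2.imwrite('pics/a1.png',np.hstack([cv2.resize(x['pixels'][y-50:y+50,u-60:u+60],(400,333)) for x,u,y in((d,348,150),(g,443,280))])[:,:,::-1])
E
```

```text
t 2.8 tcp [ 431.1 -254.6   15.3] F [ 0.4  0.4 -0.1] w 87.8 q [-0.14  0.32 -0.62  0.   -0.62 -0.64]
axes x [-0.706 -0.709 -0.   ] y [-0.709  0.706 -0.001] z [ 0.001 -0.    -1.   ]
tool delta cm [-0.07  0.01  0.03]
```

View pics/a1.png

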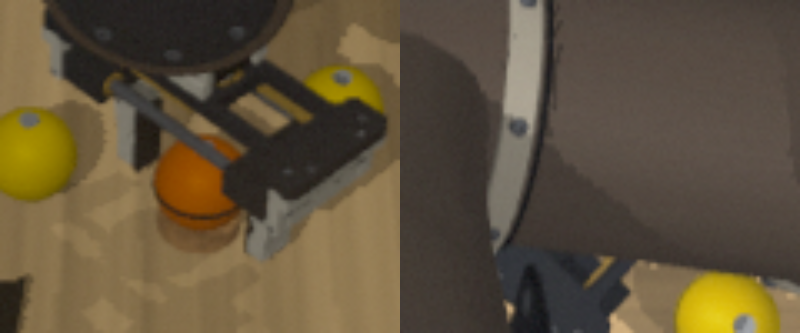

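The crop shows the amber float between the open fingers (about (205,185) in the left half), with clearance on both sides. Closing.

Emit:
{"op": "step_arm", "data": {
  "rows": [
    {"fingers": 1,"tx": -0.05,"ty": 0,"tz": 0,"ax": 0,"ay": 0,"az": 0},
    {"fingers": 1,"tx": 0,"ty": 0,"tz": 0,"ax": 0,"ay": 0,"az": 0},
    {"fingers": 1,"tx": 0,"ty": 0,"tz": 0,"ax": 0,"ay": 0,"az": 0},
    {"fingers": 1,"tx": 0,"ty": 0,"tz": 0,"ax": 0,"ay": 0,"az": 0},
    {"fingers": 1,"tx": 0,"ty": 0,"tz": 0,"ax": 0,"ay": 0,"az": 0},
    {"fingers": 1,"tx": 0,"ty": 0,"tz": 0,"ax": 0,"ay": 0,"az": 0},
    {"fingers": 1,"tx": 0,"ty": 0,"tz": 0,"ax": 0,"ay": 0,"az": 0}
  ]
}}

```text
clock: 3.6
tcp_pos: [431.1, -253.6, 14.6]
orientation: [1.207, -2.901, -0.0]
contact_force: [0.4, 0.1, -0.4]
grip_width: 54.6
```

Emit:
{"op": "step_arm", "data": {
  "rows": [
    {"fingers": 1,"tx": 0,"ty": 0,"tz": -0.5,"ax": 0,"ay": 0,"az": 0},
    {"fingers": 1,"tx": 0,"ty": 0,"tz": -1.5,"ax": 0,"ay": 0,"az": 0},
    {"fingers": 1,"tx": 0,"ty": 0,"tz": -2.5,"ax": 0,"ay": 0,"az": 0},
    {"fingers": 1,"tx": 0,"ty": 0,"tz": -3,"ax": 0,"ay": 0,"az": 0},
    {"fingers": 1,"tx": 0,"ty": 0,"tz": -2.5,"ax": 0,"ay": 0,"az": 0},
    {"fingers": 1,"tx": 0,"ty": 0,"tz": -1,"ax": 0,"ay": 0,"az": 0},
    {"fingers": 1,"tx": 0,"ty": 0,"tz": 0,"ax": 0,"ay": 0,"az": 0}
  ]
}}

```text
clock: 4.3
tcp_pos: [431.9, -253.8, 126.0]
orientation: [-1.206, 2.898, -0.003]
contact_force: [-0.5, -0.2, -1.5]
grip_width: 54.6
```

```bash
python3 d.py 607.8 40.4 100
```

```text
t 4.3 tcp [ 431.9 -253.8  126. ] F [-0.5 -0.2 -1.5] w 54.6 q [-0.14  0.16 -0.51  0.   -0.9  -0.64]
axes x [-0.705 -0.709 -0.002] y [-0.709  0.705 -0.003] z [ 0.003 -0.001 -1.   ]
tool delta cm [-33.26   8.27   2.64]
```

Emit:
{"op": "step_arm", "data": {
  "rows": [
    {"fingers": 1,"tx": -1.8,"ty": 0.4,"tz": 0,"ax": 0,"ay": 0,"az": 0},
    {"fingers": 1,"tx": -3.5,"ty": 0.9,"tz": 0,"ax": 0,"ay": 0,"az": 0},
    {"fingers": 1,"tx": -4,"ty": 1,"tz": 0,"ax": 0,"ay": 0,"az": 0},
    {"fingers": 1,"tx": -4,"ty": 1,"tz": 0,"ax": 0,"ay": 0,"az": 0},
    {"fingers": 1,"tx": -4,"ty": 1,"tz": 0,"ax": 0,"ay": 0,"az": 0},
    {"fingers": 1,"tx": -4,"ty": 1,"tz": 0.5,"ax": 0,"ay": 0,"az": 0},
    {"fingers": 1,"tx": -4,"ty": 1,"tz": 0.5,"ax": 0,"ay": 0,"az": 0},
    {"fingers": 1,"tx": -4,"ty": 1,"tz": 0.5,"ax": 0,"ay": 0,"az": 0},
    {"fingers": 1,"tx": -2.5,"ty": 0.6,"tz": 0.5,"ax": 0,"ay": 0,"az": 0},
    {"fingers": 1,"tx": -1.3,"ty": 0.3,"tz": 0.5,"ax": 0,"ay": 0,"az": 0}
  ]
}}

```text
clock: 5.3
tcp_pos: [606.5, 40.6, 97.5]
orientation: [1.208, -2.898, -0.0]
contact_force: [-0.7, -0.2, -0.5]
grip_width: 54.8
```

Emit:
{"op": "step_arm", "data": {
  "rows": [
    {"fingers": 1,"tx": 0,"ty": 0,"tz": 0,"ax": 0,"ay": 0,"az": 0},
    {"fingers": 1,"tx": 0,"ty": 0,"tz": 0,"ax": 0,"ay": 0,"az": 0},
    {"fingers": 1,"tx": 0,"ty": 0,"tz": 0,"ax": 0,"ay": 0,"az": 0}
  ]
}}

```text
clock: 5.6
tcp_pos: [605.6, 37.8, 99.5]
orientation: [1.205, -2.901, -0.0]
contact_force: [0.2, 0.4, 0.5]
grip_width: 54.5
```

```bash
python3 d.py 607.8 40.4 27; python3 - <<'E'
from m import *
d=grab('side','a2'); o=get_obs(); p=o['tcp_pos']+[0,0,19]
K,E=d['camera_matrix'],d['extrinsics']; c=(E@np.r_[p,1])[:3]; x=K@np.array([c[0],-c[1],-c[2]]); u,v=x[:2]/x[2]; print(u,v)
hsv=cv2.cvtColor(d['pixels'],cv2.COLOR_RGB2HSV)
m=(abs(hsv[...,0].astype(int)-12)<6)&(hsv[...,1]>150)&(hsv[...,2]>60); yy,xx=np.mgrid[:480,:640]; m&=np.hypot(xx-u,yy-v)<28
vs,us=np.nonzero(cv2.erode(m.astype(np.uint8),np.ones((3,3))))
P=np.array([world(d,a,b) for a,b in zip(us,vs) if d['depth'][b,a]>0]);P=P[P[:,2]>70]
print(len(P),least_squares(lambda c:np.linalg.norm(P-c,axis=1)-28,p,loss='soft_l1').x,p)
E
```

```text
t 5.6 tcp [605.6  37.8  99.5] F [0.2 0.4 0.5] w 54.5 q [ 0.38  0.36 -0.3  -0.   -0.91 -1.17]
axes x [-0.706 -0.708  0.001] y [-0.708  0.706  0.   ] z [-0.001 -0.    -1.   ]
tool delta cm [-0.34  0.02  7.25]
237.77237216453125 248.32626710344775
118 [603.58860835  37.93354155 120.07935959] [605.76701516  37.82546079 118.74554856]
```

View pics/a2.png

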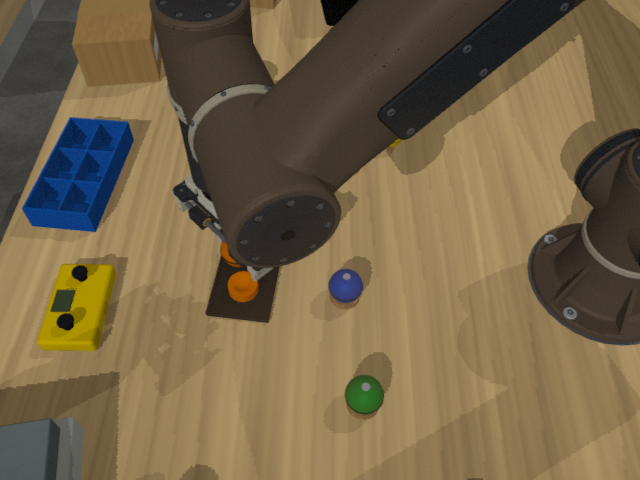

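The float is in the grip above the orange cup (side view: float partly hidden at (237,252), cup at (243,287)). The sphere fit puts it within 2.5 mm of the grasp point. Correcting 3 mm and lowering.

Emit:
{"op": "step_arm", "data": {
  "rows": [
    {"fingers": 1,"tx": -0.35,"ty": 0,"tz": 1,"ax": 0,"ay": 0,"az": 0},
    {"fingers": 1,"tx": 0,"ty": 0,"tz": 1.5,"ax": 0,"ay": 0,"az": 0},
    {"fingers": 1,"tx": 0,"ty": 0,"tz": 1.5,"ax": 0,"ay": 0,"az": 0},
    {"fingers": 1,"tx": 0,"ty": 0,"tz": 1.0,"ax": 0,"ay": 0,"az": 0},
    {"fingers": 1,"tx": 0,"ty": 0,"tz": 0.6,"ax": 0,"ay": 0,"az": 0},
    {"fingers": 1,"tx": 0,"ty": 0,"tz": 0.4,"ax": 0,"ay": 0,"az": 0},
    {"fingers": 1,"tx": 0,"ty": 0,"tz": 0.3,"ax": 0,"ay": 0,"az": 0},
    {"fingers": 1,"tx": 0,"ty": 0,"tz": 0.2,"ax": 0,"ay": 0,"az": 0},
    {"fingers": 1,"tx": 0,"ty": 0,"tz": 0.2,"ax": 0,"ay": 0,"az": 0},
    {"fingers": 1,"tx": 0,"ty": 0,"tz": 0,"ax": 0,"ay": 0,"az": 0}
  ]
}}

```text
clock: 6.65
tcp_pos: [608.8, 41.4, 32.6]
orientation: [-1.207, 2.9, 0.0]
contact_force: [0.4, 0.4, -0.5]
grip_width: 55.1
```

Emit:
{"op": "step_arm", "data": {
  "rows": [
    {"fingers": 1,"tx": 0,"ty": 0,"tz": 0.1,"ax": 0,"ay": 0,"az": 0},
    {"fingers": 1,"tx": 0,"ty": 0,"tz": 0.1,"ax": 0,"ay": 0,"az": 0},
    {"fingers": 1,"tx": 0,"ty": 0,"tz": 0,"ax": 0,"ay": 0,"az": 0},
    {"fingers": 1,"tx": 0,"ty": 0,"tz": 0,"ax": 0,"ay": 0,"az": 0}
  ]
}}

```text
clock: 7.05
tcp_pos: [608.7, 41.4, 30.6]
orientation: [-1.207, 2.901, 0.0]
contact_force: [-0.0, 0.4, 0.1]
grip_width: 55.1
```

Emit:
{"op": "step_arm", "data": {
  "rows": [
    {"fingers": 1,"tx": 0.1,"ty": 0,"tz": 0.1,"ax": 0,"ay": 0,"az": 0},
    {"fingers": 1,"tx": 0,"ty": 0,"tz": 0.05,"ax": 0,"ay": 0,"az": 0},
    {"fingers": 1,"tx": 0,"ty": 0,"tz": 0,"ax": 0,"ay": 0,"az": 0}
  ]
}}

```text
clock: 7.35
tcp_pos: [607.9, 40.6, 29.0]
orientation: [1.206, -2.901, -0.0]
contact_force: [-0.2, -0.7, 0.2]
grip_width: 54.9
```

Emit:
{"op": "step_arm", "data": {
  "rows": [
    {"fingers": 1,"tx": 0,"ty": 0,"tz": 0.05,"ax": 0,"ay": 0,"az": 0},
    {"fingers": 1,"tx": 0,"ty": 0,"tz": 0.05,"ax": 0,"ay": 0,"az": 0},
    {"fingers": 1,"tx": 0,"ty": 0,"tz": 0,"ax": 0,"ay": 0,"az": 0}
  ]
}}

```text
clock: 7.65
tcp_pos: [608.0, 40.7, 28.0]
orientation: [1.206, -2.901, -0.0]
contact_force: [0.2, -0.5, -0.3]
grip_width: 55.0
```

Emit:
{"op": "step_arm", "data": {
  "rows": [
    {"fingers": 1,"tx": 0,"ty": 0,"tz": 0.05,"ax": 0,"ay": 0,"az": 0},
    {"fingers": 1,"tx": 0,"ty": 0,"tz": 0,"ax": 0,"ay": 0,"az": 0}
  ]
}}

```text
clock: 7.85
tcp_pos: [608.0, 40.7, 27.5]
orientation: [1.207, -2.901, -0.0]
contact_force: [0.2, -1.0, 0.6]
grip_width: 55.2
```

Emit:
{"op": "step_arm", "data": {
  "rows": [
    {"fingers": -1,"tx": 0,"ty": 0,"tz": 0,"ax": 0,"ay": 0,"az": 0},
    {"fingers": -1,"tx": 0,"ty": 0,"tz": 0,"ax": 0,"ay": 0,"az": 0},
    {"fingers": -1,"tx": 0,"ty": 0,"tz": 0,"ax": 0,"ay": 0,"az": 0},
    {"fingers": -1,"tx": 0,"ty": 0,"tz": 0,"ax": 0,"ay": 0,"az": 0},
    {"fingers": -1,"tx": 0,"ty": 0,"tz": 0,"ax": 0,"ay": 0,"az": 0},
    {"fingers": -1,"tx": 0,"ty": 0,"tz": 0,"ax": 0,"ay": 0,"az": 0}
  ]
}}

```text
clock: 8.45
tcp_pos: [608.0, 40.7, 27.6]
orientation: [-1.207, 2.901, -0.0]
contact_force: [0.1, -0.3, 0.6]
grip_width: 87.3
```

Open. Now rising straight up, then over to the green float.

Emit:
{"op": "step_arm", "data": {
  "rows": [
    {"fingers": -1,"tx": 0,"ty": 0,"tz": -0.5,"ax": 0,"ay": 0,"az": 0},
    {"fingers": -1,"tx": 0,"ty": 0,"tz": -1.5,"ax": 0,"ay": 0,"az": 0},
    {"fingers": -1,"tx": 0,"ty": 0,"tz": -2.5,"ax": 0,"ay": 0,"az": 0},
    {"fingers": -1,"tx": 0,"ty": 0,"tz": -3,"ax": 0,"ay": 0,"az": 0},
    {"fingers": -1,"tx": 0,"ty": 0,"tz": -2,"ax": 0,"ay": 0,"az": 0},
    {"fingers": -1,"tx": 0,"ty": 0,"tz": -0.5,"ax": 0,"ay": 0,"az": 0},
    {"fingers": -1,"tx": 0,"ty": 0,"tz": 0,"ax": 0,"ay": 0,"az": 0}
  ]
}}

```text
clock: 9.15
tcp_pos: [608.5, 40.9, 128.7]
orientation: [-1.206, 2.899, 0.0]
contact_force: [-0.4, -0.1, -0.7]
grip_width: 87.8
```

```bash
python3 d.py 411.7 229.8 100
```

```text
t 9.15 tcp [608.5  40.9 128.7] F [-0.4 -0.1 -0.7] w 87.8 q [ 0.39  0.33 -0.27 -0.   -0.97 -1.17]
axes x [-0.705 -0.709 -0.002] y [-0.709  0.705 -0.001] z [ 0.002  0.001 -1.   ]
tool delta cm [ 0.48 27.28  2.85]
```

Emit:
{"op": "step_arm", "data": {
  "rows": [
    {"fingers": -1,"tx": 0,"ty": 2,"tz": 0,"ax": 0,"ay": 0,"az": 0},
    {"fingers": -1,"tx": 0,"ty": 4,"tz": 0,"ax": 0,"ay": 0,"az": 0},
    {"fingers": -1,"tx": 0,"ty": 4,"tz": 0,"ax": 0,"ay": 0,"az": 0},
    {"fingers": -1,"tx": 0.1,"ty": 4,"tz": 0,"ax": 0,"ay": 0,"az": 0},
    {"fingers": -1,"tx": 0.1,"ty": 4,"tz": 0.5,"ax": 0,"ay": 0,"az": 0},
    {"fingers": -1,"tx": 0.1,"ty": 4,"tz": 0.5,"ax": 0,"ay": 0,"az": 0},
    {"fingers": -1,"tx": 0.1,"ty": 3.5,"tz": 0.5,"ax": 0,"ay": 0,"az": 0},
    {"fingers": -1,"tx": 0.1,"ty": 1.7,"tz": 0.5,"ax": 0,"ay": 0,"az": 0},
    {"fingers": -1,"tx": 0,"ty": 0,"tz": 0,"ax": 0,"ay": 0,"az": 0},
    {"fingers": -1,"tx": 0,"ty": 0,"tz": 0,"ax": 0,"ay": 0,"az": 0}
  ]
}}

```text
clock: 10.15
tcp_pos: [411.1, 228.7, 106.9]
orientation: [1.208, -2.899, 0.001]
contact_force: [0.2, 0.1, 0.7]
grip_width: 87.9
```

```bash
python3 d.py 411.7 229.8 15; python3 - <<'E'
from m import *
d=grab('top','b1'); c,k,_=sphere(d,284,190,24); print('amber now (orange cup hue incl.)',c,k)
d=grab('side'); c,k,_=sphere(d,243,272,30); print(c,k)
E
```

```text
t 10.15 tcp [411.1 228.7 106.9] F [0.2 0.1 0.7] w 87.9 q [ 0.93  0.14 -0.59 -0.   -0.84 -1.71]
axes x [-0.704 -0.71   0.002] y [-0.71   0.704 -0.   ] z [-0.001 -0.001 -1.   ]
tool delta cm [-0.13  0.04  9.19]
amber now (orange cup hue incl.) [608.78736288  40.63293499  46.13695028] 567
[607.49722628  40.21429602  45.81253548] 781
```

View pics/b1.png

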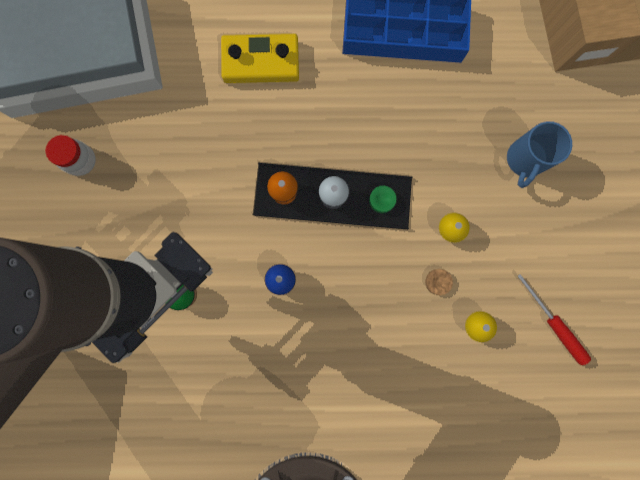

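The amber float now rests in the orange cup at (283,187), fitted at (608,40.5,46), which is on the seat. Its cork (440,282) is empty, and the gripper is over the green float at (180,297).

Emit:
{"op": "step_arm", "data": {
  "rows": [
    {"fingers": -1,"tx": -0.1,"ty": 0,"tz": 1.5,"ax": 0,"ay": 0,"az": 0},
    {"fingers": -1,"tx": 0,"ty": 0,"tz": 2,"ax": 0,"ay": 0,"az": 0},
    {"fingers": -1,"tx": 0,"ty": 0,"tz": 2,"ax": 0,"ay": 0,"az": 0},
    {"fingers": -1,"tx": 0,"ty": 0,"tz": 2,"ax": 0,"ay": 0,"az": 0},
    {"fingers": -1,"tx": 0,"ty": 0,"tz": 1.2,"ax": 0,"ay": 0,"az": 0},
    {"fingers": -1,"tx": 0,"ty": 0,"tz": 0.5,"ax": 0,"ay": 0,"az": 0},
    {"fingers": -1,"tx": 0,"ty": 0,"tz": 0,"ax": 0,"ay": 0,"az": 0},
    {"fingers": -1,"tx": 0,"ty": 0,"tz": 0,"ax": 0,"ay": 0,"az": 0}
  ]
}}

```text
clock: 11.05
tcp_pos: [412.8, 229.6, 16.0]
orientation: [-1.206, 2.901, 0.0]
contact_force: [0.1, -0.2, 0.2]
grip_width: 87.4
```

```bash
python3 d.py 411.7 229.8 15
```

```text
t 11.05 tcp [412.8 229.6  16. ] F [ 0.1 -0.2  0.2] w 87.4 q [ 0.93  0.28 -0.68  0.   -0.6  -1.71]
axes x [-0.705 -0.709 -0.   ] y [-0.709  0.705 -0.   ] z [ 0.  0. -1.]
tool delta cm [0.06 0.09 0.1 ]
```

Emit:
{"op": "step_arm", "data": {
  "rows": [
    {"fingers": 1,"tx": 0.05,"ty": 0.05,"tz": 0.1,"ax": 0,"ay": 0,"az": 0},
    {"fingers": 1,"tx": 0,"ty": 0,"tz": 0,"ax": 0,"ay": 0,"az": 0},
    {"fingers": 1,"tx": 0,"ty": 0,"tz": 0,"ax": 0,"ay": 0,"az": 0},
    {"fingers": 1,"tx": 0,"ty": 0,"tz": 0,"ax": 0,"ay": 0,"az": 0},
    {"fingers": 1,"tx": 0,"ty": 0,"tz": 0,"ax": 0,"ay": 0,"az": 0},
    {"fingers": 1,"tx": 0,"ty": 0,"tz": 0,"ax": 0,"ay": 0,"az": 0},
    {"fingers": 1,"tx": 0,"ty": 0,"tz": 0,"ax": 0,"ay": 0,"az": 0}
  ]
}}

```text
clock: 11.75
tcp_pos: [411.7, 229.7, 14.7]
orientation: [-1.207, 2.9, 0.0]
contact_force: [-0.1, 0.5, 1.8]
grip_width: 54.4
```

Emit:
{"op": "step_arm", "data": {
  "rows": [
    {"fingers": 1,"tx": 0,"ty": 0,"tz": -0.5,"ax": 0,"ay": 0,"az": 0},
    {"fingers": 1,"tx": 0,"ty": 0,"tz": -1.5,"ax": 0,"ay": 0,"az": 0},
    {"fingers": 1,"tx": 0,"ty": 0,"tz": -2.5,"ax": 0,"ay": 0,"az": 0},
    {"fingers": 1,"tx": 0,"ty": 0,"tz": -3,"ax": 0,"ay": 0,"az": 0},
    {"fingers": 1,"tx": 0,"ty": 0,"tz": -3,"ax": 0,"ay": 0,"az": 0},
    {"fingers": 1,"tx": 0,"ty": 0,"tz": -1.5,"ax": 0,"ay": 0,"az": 0},
    {"fingers": 1,"tx": 0,"ty": 0,"tz": 0,"ax": 0,"ay": 0,"az": 0}
  ]
}}

```text
clock: 12.45
tcp_pos: [412.5, 230.6, 137.2]
orientation: [-1.205, 2.897, 0.003]
contact_force: [0.1, -0.2, -0.4]
grip_width: 54.8
```

```bash
python3 d.py 589.5 -148 100
```

```text
t 12.45 tcp [412.5 230.6 137.2] F [ 0.1 -0.2 -0.4] w 54.8 q [ 0.93  0.1  -0.55  0.   -0.91 -1.71]
axes x [-0.705 -0.709 -0.005] y [-0.709  0.705  0.   ] z [ 0.003  0.003 -1.   ]
tool delta cm [ 14.4  -39.24   3.64]
```

Emit:
{"op": "step_arm", "data": {
  "rows": [
    {"fingers": 1,"tx": 0.7,"ty": -1.9,"tz": 0,"ax": 0,"ay": 0,"az": 0},
    {"fingers": 1,"tx": 1.3,"ty": -3.5,"tz": 0,"ax": 0,"ay": 0,"az": 0},
    {"fingers": 1,"tx": 1.4,"ty": -3.8,"tz": 0,"ax": 0,"ay": 0,"az": 0},
    {"fingers": 1,"tx": 1.4,"ty": -3.8,"tz": 0,"ax": 0,"ay": 0,"az": 0},
    {"fingers": 1,"tx": 1.4,"ty": -3.8,"tz": 0,"ax": 0,"ay": 0,"az": 0},
    {"fingers": 1,"tx": 1.4,"ty": -3.8,"tz": 0,"ax": 0,"ay": 0,"az": 0},
    {"fingers": 1,"tx": 1.4,"ty": -3.8,"tz": 0,"ax": 0,"ay": 0,"az": 0},
    {"fingers": 1,"tx": 1.4,"ty": -3.8,"tz": 0,"ax": 0,"ay": 0,"az": 0},
    {"fingers": 1,"tx": 1.4,"ty": -3.8,"tz": 0,"ax": 0,"ay": 0,"az": 0},
    {"fingers": 1,"tx": 1.2,"ty": -3.4,"tz": 0.5,"ax": 0,"ay": 0,"az": 0}
  ]
}}

```text
clock: 13.45
tcp_pos: [571.3, -114.1, 129.0]
orientation: [1.206, -2.9, -0.0]
contact_force: [1.0, 1.3, -0.7]
grip_width: 55.0
```

Emit:
{"op": "step_arm", "data": {
  "rows": [
    {"fingers": 1,"tx": 0.9,"ty": -2.4,"tz": 1,"ax": 0,"ay": 0,"az": 0},
    {"fingers": 1,"tx": 0.5,"ty": -1.4,"tz": 1,"ax": 0,"ay": 0,"az": 0},
    {"fingers": 1,"tx": 0,"ty": 0,"tz": 1,"ax": 0,"ay": 0,"az": 0},
    {"fingers": 1,"tx": 0,"ty": 0,"tz": 0,"ax": 0,"ay": 0,"az": 0},
    {"fingers": 1,"tx": 0,"ty": 0,"tz": 0,"ax": 0,"ay": 0,"az": 0}
  ]
}}

```text
clock: 13.95
tcp_pos: [587.5, -148.1, 99.2]
orientation: [1.207, -2.899, -0.001]
contact_force: [0.5, 0.3, -0.1]
grip_width: 54.8
```

```bash
python3 d.py 589.5 -148 27; python3 - <<'E'
from m import *
d=grab('side','b2')
E
```

```text
t 13.95 tcp [ 587.5 -148.1   99.2] F [ 0.5  0.3 -0.1] w 54.8 q [ 0.08  0.36 -0.31 -0.   -0.91 -0.86]
axes x [-0.704 -0.71   0.001] y [-0.71   0.704  0.001] z [-0.001  0.    -1.   ]
tool delta cm [-0.15 -0.14  7.22]
```

View pics/b2.png

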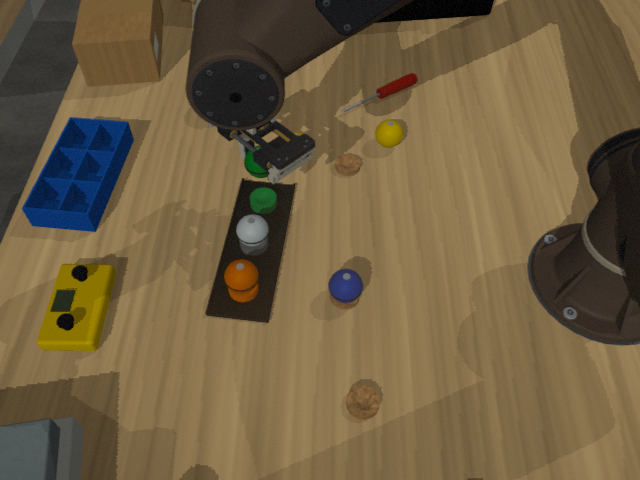

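The green float is in the grip at (258,162), above the green cup (263,201). Amber sits in the orange cup (241,275), and both corks are empty. Lowering.

Emit:
{"op": "step_arm", "data": {
  "rows": [
    {"fingers": 1,"tx": -0.15,"ty": -0.15,"tz": 1,"ax": 0,"ay": 0,"az": 0},
    {"fingers": 1,"tx": 0,"ty": 0,"tz": 1.5,"ax": 0,"ay": 0,"az": 0},
    {"fingers": 1,"tx": 0,"ty": 0,"tz": 1.5,"ax": 0,"ay": 0,"az": 0},
    {"fingers": 1,"tx": 0,"ty": 0,"tz": 1.0,"ax": 0,"ay": 0,"az": 0},
    {"fingers": 1,"tx": 0,"ty": 0,"tz": 0.6,"ax": 0,"ay": 0,"az": 0},
    {"fingers": 1,"tx": 0,"ty": 0,"tz": 0.4,"ax": 0,"ay": 0,"az": 0},
    {"fingers": 1,"tx": 0,"ty": 0,"tz": 0.3,"ax": 0,"ay": 0,"az": 0},
    {"fingers": 1,"tx": 0,"ty": 0,"tz": 0.2,"ax": 0,"ay": 0,"az": 0},
    {"fingers": 1,"tx": 0,"ty": 0,"tz": 0.2,"ax": 0,"ay": 0,"az": 0},
    {"fingers": 1,"tx": 0,"ty": 0,"tz": 0,"ax": 0,"ay": 0,"az": 0}
  ]
}}

```text
clock: 15.0
tcp_pos: [590.2, -148.9, 32.6]
orientation: [-1.206, 2.901, -0.0]
contact_force: [0.1, 0.1, -0.1]
grip_width: 54.8
```

Emit:
{"op": "step_arm", "data": {
  "rows": [
    {"fingers": 1,"tx": 0,"ty": 0,"tz": 0.1,"ax": 0,"ay": 0,"az": 0},
    {"fingers": 1,"tx": 0,"ty": 0,"tz": 0.1,"ax": 0,"ay": 0,"az": 0},
    {"fingers": 1,"tx": 0,"ty": 0,"tz": 0,"ax": 0,"ay": 0,"az": 0}
  ]
}}

```text
clock: 15.3
tcp_pos: [590.2, -148.9, 30.5]
orientation: [1.207, -2.901, -0.0]
contact_force: [0.2, -1.0, -0.2]
grip_width: 54.5
```

Emit:
{"op": "step_arm", "data": {
  "rows": [
    {"fingers": 1,"tx": 0,"ty": 0.1,"tz": 0.1,"ax": 0,"ay": 0,"az": 0},
    {"fingers": 1,"tx": 0,"ty": 0,"tz": 0.1,"ax": 0,"ay": 0,"az": 0},
    {"fingers": 1,"tx": 0,"ty": 0,"tz": 0,"ax": 0,"ay": 0,"az": 0}
  ]
}}

```text
clock: 15.6
tcp_pos: [589.3, -148.2, 28.4]
orientation: [1.206, -2.9, -0.0]
contact_force: [0.4, 0.7, -0.7]
grip_width: 54.8
```

Emit:
{"op": "step_arm", "data": {
  "rows": [
    {"fingers": 1,"tx": 0,"ty": 0,"tz": 0.05,"ax": 0,"ay": 0,"az": 0},
    {"fingers": 1,"tx": 0,"ty": 0,"tz": 0.05,"ax": 0,"ay": 0,"az": 0},
    {"fingers": 1,"tx": 0,"ty": 0,"tz": 0,"ax": 0,"ay": 0,"az": 0}
  ]
}}

```text
clock: 15.9
tcp_pos: [589.5, -148.2, 27.5]
orientation: [1.206, -2.901, -0.0]
contact_force: [0.1, -0.0, -0.2]
grip_width: 55.0
```

Emit:
{"op": "step_arm", "data": {
  "rows": [
    {"fingers": -1,"tx": 0,"ty": 0,"tz": 0,"ax": 0,"ay": 0,"az": 0},
    {"fingers": -1,"tx": 0,"ty": 0,"tz": 0,"ax": 0,"ay": 0,"az": 0},
    {"fingers": -1,"tx": 0,"ty": 0,"tz": 0,"ax": 0,"ay": 0,"az": 0},
    {"fingers": -1,"tx": 0,"ty": 0,"tz": 0,"ax": 0,"ay": 0,"az": 0},
    {"fingers": -1,"tx": 0,"ty": 0,"tz": 0,"ax": 0,"ay": 0,"az": 0},
    {"fingers": -1,"tx": 0,"ty": 0,"tz": 0,"ax": 0,"ay": 0,"az": 0}
  ]
}}

```text
clock: 16.5
tcp_pos: [589.5, -148.2, 27.6]
orientation: [1.207, -2.901, 0.0]
contact_force: [-1.0, -1.6, 0.3]
grip_width: 87.4
```

Emit:
{"op": "step_arm", "data": {
  "rows": [
    {"fingers": -1,"tx": 0,"ty": 0,"tz": -0.5,"ax": 0,"ay": 0,"az": 0},
    {"fingers": -1,"tx": 0,"ty": 0,"tz": -1.5,"ax": 0,"ay": 0,"az": 0},
    {"fingers": -1,"tx": 0,"ty": 0,"tz": -2.5,"ax": 0,"ay": 0,"az": 0},
    {"fingers": -1,"tx": 0,"ty": 0,"tz": -3,"ax": 0,"ay": 0,"az": 0},
    {"fingers": -1,"tx": 0,"ty": 0,"tz": -3,"ax": 0,"ay": 0,"az": 0},
    {"fingers": -1,"tx": 0,"ty": 0,"tz": -3,"ax": 0,"ay": 0,"az": 0},
    {"fingers": -1,"tx": 0,"ty": 0,"tz": -2,"ax": 0,"ay": 0,"az": 0},
    {"fingers": -1,"tx": 0,"ty": 0,"tz": 0,"ax": 0,"ay": 0,"az": 0}
  ]
}}

```text
clock: 17.3
tcp_pos: [591.3, -148.4, 186.7]
orientation: [-1.205, 2.895, -0.004]
contact_force: [0.1, 0.6, 0.0]
grip_width: 87.5
```

Emit:
{"op": "step_arm", "data": {
  "rows": [
    {"fingers": -1,"tx": 2,"ty": -2,"tz": 0,"ax": 0,"ay": 0,"az": 0},
    {"fingers": -1,"tx": 3,"ty": -3,"tz": 0,"ax": 0,"ay": 0,"az": 0},
    {"fingers": -1,"tx": 3,"ty": -3,"tz": 0,"ax": 0,"ay": 0,"az": 0},
    {"fingers": -1,"tx": 3,"ty": -3,"tz": 0,"ax": 0,"ay": 0,"az": 0},
    {"fingers": -1,"tx": 2,"ty": -2,"tz": 0,"ax": 0,"ay": 0,"az": 0},
    {"fingers": -1,"tx": 0,"ty": 0,"tz": 0,"ax": 0,"ay": 0,"az": 0},
    {"fingers": -1,"tx": 0,"ty": 0,"tz": 0,"ax": 0,"ay": 0,"az": 0}
  ]
}}

```text
clock: 18.0
tcp_pos: [589.4, -332.5, 181.7]
orientation: [1.204, -2.901, -0.002]
contact_force: [-0.1, 0.1, -0.2]
grip_width: 87.5
```

```bash
python3 - <<'E'
from m import *
d=grab('top','c1'); s=grab('side','c2')
for n,a,b in(('amber',(283,187),(241,272)),('green',(383,197),(262,190))):
    for x,p in((d,a),(s,b)):
        c,k,_=sphere(x,*p,26); print(n,np.round(c,1),k)
o=get_obs(); print(o['clock'],o['tcp_pos'],o['contact_force'],np.abs(o['dq']).max(),o['grip_width'])
cv2.imwrite('pics/c3.png',np.hstack([cv2.resize(x['pixels'][y-90:y+90,u-100:u+100],(400,360)) for x,u,y in((d,333,190),(s,255,230))])[:,:,::-1])
E
```

```text
amber [608.7  40.7  46. ] 566
amber [607.4  40.2  45.7] 800Traceback (most recent call last):
  File "<stdin>", line 5, in <module>
  File "m.py", line 11, in sphere
    P=P[P[:,2]>25]; c0=P.mean(0)-[0,0,15]
        ~^^^^^
IndexError: too many indices for array: array is 1-dimensional, but 2 were indexed
```

```bash
python3 - <<'E'
from m import *
d,s=L('top'),L('side')
try:
    c,k,_=sphere(s,262,190,26); print('green side',np.round(c,1),k)
except Exception as e: print(e)
o=get_obs(); print(o['clock'],o['tcp_pos'],o['contact_force'],np.abs(o['dq']).max(),o['grip_width'])
cv2.imwrite('pics/c3.png',np.hstack([cv2.resize(x['pixels'][y-90:y+90,u-100:u+100],(400,360)) for x,u,y in((d,333,190),(s,255,230))])[:,:,::-1])
E
```

```text
green side [ 588.2 -149.3   46.2] 362
18.1 [ 589.83420004 -331.33308192  182.20381564] [ 0.21904003 -0.415804    0.36299299] 0.011393342453549171 87.59666516224443
```

View pics/c3.png

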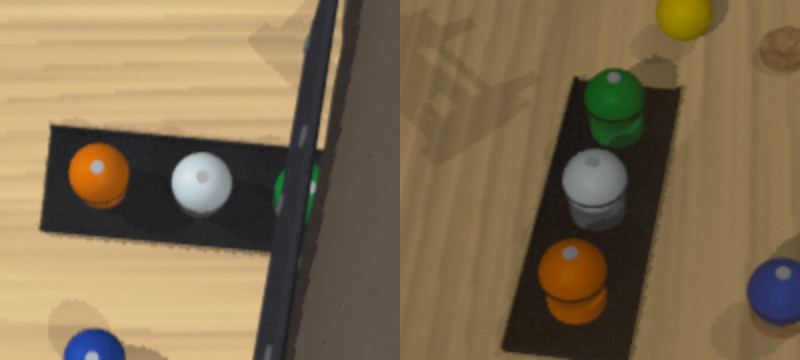

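The side view shows green in the green cup (613,97 in the crop) and amber in the orange cup (573,272), both on their seats. In the top view the arm partly hides green. The arm is clear and still, so I'm handing in.

```bash
python3 -c "
from h import *
print(order.close_job())"
```

```text
the job is handed in; nothing more can be done
None
```

The amber float now rests in the orange cup and the green float in the green cup. I handed the job in at about 18 s, with the fingers open, the arm at rest and nothing touched. No verdict was reported.

| Float | Last measured centre (mm) | Seat, from the measured cup (mm) | Offset |
|---|---|---|---|
| Amber | (608.7, 40.7, 46.0) top camera; (607.4, 40.2, 45.7) side camera | (607.8, 40.4, 46) | about 1 mm |
| Green | (588.2, −149.3, 46.2) side camera only | (589.5, −148.0, 46) | about 2 mm |

- **Placing:** Each float was lowered in steps of 1 mm or less at the end and let go within about 1 mm of its seat. The forces I read while lowering and letting go stayed under 2 N. The yellow look-alikes and the blue float were left alone.
- **Failed check:** The last top-camera measurement of the green float failed because the arm hid most of it. Its position therefore rests on the side camera and the release pose, which agree to about 2 mm.
- **Disagreement:** The grip width read about 54.8 mm on the 56 mm floats. I did not find out why. The amber float's centre was within about 2.5 mm of the grasp point when I measured it in the grip.

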